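Tidy the kitchen ledge: hang the caddies, stack the tins

TASK

Tidy the ledge: hang every copper caddy by its handle on a hook of its own on the rail, so that it hangs freely and level, and stack the closed tins into one column, centred and square on the cork mat (long sides along the mat's long side), each squarely on the one below, the largest at the bottom and the smallest on top. There may be two or three of each; set things right again if they get knocked, and leave the glass ramekins, the honey jar and the butter dish where they are, with its lid shut.

Things in the scene. Friction and masses are not known exactly. Their poses are not given: they have to be found in the camera images.
- caddy1_bar (a point): open copper caddy 64 mm (x) by 110 mm (y) by 60 mm high with a stiff upright hoop handle: level bar along y, 98 mm long, 12 mm wide (x), 8 mm thick (z), its centre 126 mm above the underside, on two legs at y = +-52 mm (6 mm thick). This point: middle of the bar; z up. About 0.25 kg. Free space below the bar 62 mm. May be absent; all alike
- caddy2_bar (a point): open copper caddy 64 mm (x) by 110 mm (y) by 60 mm high with a stiff upright hoop handle: level bar along y, 98 mm long, 12 mm wide (x), 8 mm thick (z), its centre 126 mm above the underside, on two legs at y = +-52 mm (6 mm thick). This point: middle of the bar; z up. About 0.25 kg. Free space below the bar 62 mm. May be absent; all alike
- caddy3_bar (a point): open copper caddy 64 mm (x) by 110 mm (y) by 60 mm high with a stiff upright hoop handle: level bar along y, 98 mm long, 12 mm wide (x), 8 mm thick (z), its centre 126 mm above the underside, on two legs at y = +-52 mm (6 mm thick). This point: middle of the bar; z up. About 0.25 kg. Free space below the bar 62 mm. May be absent; all alike
- caddy1: the same caddy's body frame: origin at the centre of its underside, axes as its bar's
- caddy2: the same caddy's body frame: origin at the centre of its underside, axes as its bar's
- caddy3: the same caddy's body frame: origin at the centre of its underside, axes as its bar's
- tin_large_center (a point): closed large flat grey tin with a brass lid, 64 mm (its x) by 100 mm (its y) by 40 mm high; this point is its centre, half-way up; z up. 0.1 to 0.3 kg. May be absent
- tin_medium_center (a point): closed medium flat grey tin with a brass lid, 56 mm (its x) by 86 mm (its y) by 40 mm high; this point is its centre, half-way up; z up. 0.1 to 0.3 kg. May be absent
- tin_small_center (a point): closed small flat grey tin with a brass lid, 48 mm (its x) by 72 mm (its y) by 40 mm high; this point is its centre, half-way up; z up. 0.1 to 0.3 kg. May be absent
- tin_large: the same tin's body frame: origin at the centre of its underside, 20 mm below its centre
- tin_medium: the same tin's body frame: origin at the centre of its underside, 20 mm below its centre
- tin_small: the same tin's body frame: origin at the centre of its underside, 20 mm below its centre
- hook_left (a point): left hook seen from the robot: the point where the centre of a hung bar rests, 230 mm up. 8 mm rod pointing to -x: level trough x = -18..+18 mm, rod centre 8 mm below this point; upturned tip at x = -34 mm, 16 mm above it; arm climbing back to the rail. A bar parallel to y is lowered from straight above between tip and arm. Fixed; z up
- hook_middle (a point): middle hook seen from the robot: the point where the centre of a hung bar rests, 230 mm up. 8 mm rod pointing to -x: level trough x = -18..+18 mm, rod centre 8 mm below this point; upturned tip at x = -34 mm, 16 mm above it; arm climbing back to the rail. A bar parallel to y is lowered from straight above between tip and arm. Fixed; z up
- hook_right (a point): right hook seen from the robot: the point where the centre of a hung bar rests, 230 mm up. 8 mm rod pointing to -x: level trough x = -18..+18 mm, rod centre 8 mm below this point; upturned tip at x = -34 mm, 16 mm above it; arm climbing back to the rail. A bar parallel to y is lowered from straight above between tip and arm. Fixed; z up
- rail_mid (a point): middle of the rail bar that carries the three hooks: 12 mm thick, along its y, 252 mm up, 95 mm behind (+x) the hooks' resting points; hooks are 160 mm apart, 14 mm posts stand 255 mm either side of the middle. Fixed
- cork_top (a point): cork mat, 84 mm (its x) by 120 mm (its y) by 12 mm thick, fixed on the worktop; this point is the centre of its top face, z up
- ramekin_low_center (a point): lower of two stacked glass ramekins, 72 mm across the top, 34 mm high; its centre, half-way up. Leave alone
- ramekin_top_center (a point): upper ramekin, the same size, standing on the lower one; its centre, half-way up. Leave alone
- jar_center (a point): honey jar, 72 mm across, 100 mm high; its centre. Leave alone
- butter_lid (a joint): hinged lid of the ceramic butter dish (110 by 180 mm, about 95 mm high) on the robot's right; angle in rad, 0 shut. Leave alone
There are look-alikes about, which are no part of the job. Leave any blue look-alike of the caddy3 alone.

How it is judged:
By the outcome, as a careful person would: the job done as asked, in the order asked, and still so for the second after the job is handed in, with the robot touching nothing.
Of caddy1, caddy2, caddy3 only 2 to 3 are there at a start; the rules pass over those that are not, and their reading is None.
Of tin_large, tin_medium, tin_small only 2 to 3 are there at a start; the rules pass over those that are not, and their reading is None.
At some moment in a run one of caddy1, caddy2, caddy3 may be knocked a few centimetres aside while the robot is not near it.
It also fails if it takes over 208 s, if anything falls off the work surface, if the arm or the gripper's body presses on something with over 40 N, if the wrist force passes 120 N, or if a joint passes its speed limit or range.

ROBOT

A 6-joint arm with a two-finger parallel gripper is mounted at the origin on the work surface. World frame = base frame: x ahead of the robot, y to its left, z up, the work surface at z = 0. Lengths are in m, angles in rad, forces in N, time in s.
With the tool pointing down it reaches from about 0.4 to 0.825 m from the base axis. Payload 7 kg.
Tool frame: the origin (TCP) lies at the very end of the fingers, on their centre line; the grasp point (between the pads) lies 19 mm behind it; z points along the fingers, y is the line along which they close (so a half turn about z gives the same grasp; the last joint's range is limited). The gripper opens to 88 mm and grips with 3 to 60 N. Pads are 19 mm wide; open, the fingers measure 130 mm over their backs; the gripper's body (78 mm by 193 mm) begins 47 mm behind the grasp point.
Start: joints at [0.288, 0.359, 0.012, 0, -1.224, -0.288], TCP at [0.675, -0, 0.227] pointing down, gripper open.
Joint ranges: [-3.07, 3.07], [-1.43, 2.12], [-1.02, 1.25], [-3.03, 1.67], [-3.05, -0], [-3.03, 3.03]. Speed limits (rad/s): [2.39, 2.39, 3.01, 3.14, 3.14, 3.14].

INTERFACE

Orientations are given as [roll, pitch, yaw] about the fixed x, y, z axes, in that order (R = Rz(yaw) Ry(pitch) Rx(roll)).
In Python, from station import arm gives the robot as it stands.
- The arm moves only by the tool step_arm, never from a script. Its argument "rows" is a list of rows, each a list of 5 numbers: the shift along the world's x, y, z in m, then the turn about the world's z in rad, then the finger opening in m, from 0 to 0.0876. In form: [[x, y, z, spin, gripper], ...]. A call has 1 to 20 rows; each row is the pose to reach, as a shift and turn from the pose commanded when the call began; what a row does not reach only later rows make up. A row lasts 1/10 s, in which the tool goes at most 50 mm and 8.59 degrees, less where a joint would pass 70% of its speed; a pose out of reach is approached as far as the arm can. A call with a gripper value outside its range is refused whole. The fingers move at their own pace and stop on an object; "newtons" is the grip in N (left out, the last holds). Time passes only in rows, so rows that repeat a pose let the fingers close. It gives the time, the measured TCP pose, the force, the opening and the grip force at its end, in the units of the state.
- arm.get_state(): the state, without advancing time (a new reading comes with each control period).
- arm.grab_frame(name): name is "scene" or "side" or "wrist"; returns a dict with "color" (384x512x3 uint8, blue, green, red), "vfov" (degrees; the focal length in pixels is half the picture's height over the tangent of half this angle, whatever the lens; pixels are square), "cx", "cy" (the principal point, pixels), "rvec" (rotation vector, rad) and "tvec" (3), from world to camera coordinates, as OpenCV has them. Camera axes: x right, y down, z forward; pixel columns grow to the right and rows downward; lengths in m; the calibration is good to about 2 mm. A picture is of the moment at which its call begins. There is no depth.
- arm.job_done(): hands the job in; it is judged then, once.
The state is a dict: "t": time; "q": joint angles; "qd": joint speeds; "joint_efforts": joint torques, N m; "eef_pos": TCP position; "ee_rot": TCP orientation; "force": force on the tool from outside, world axes, zero at the start; "moment": the same for the moment, N m; "width": finger opening in m; "gripper_force": force on a finger pad.
Only numpy, scipy, OpenCV 4.12 (cv2) and the standard library are available. Lean on these libraries where they do the work, as an engineer would, in place of code of your own. Each camera call takes 0.05 s, during which the arm holds its last target. There are 200 camera calls.

## Working session

There is one attempt and no reset: what is moved stays moved. The work goes in short steps, Python scripts to look and compute and a tool call to move; the robot and the scene stay as the last step left them, time stands still between calls to the robot, and variables do not carry over. Pictures are saved under pics/ and viewed, at most 14 in all, crops included, and the job is handed in when it is done.

Besides the shell and the picture viewer there is one more tool, called after "Request:" as a command line: name --pt "numbers of a row" for each row, then --argument value for the rest. step_arm: Moves the arm, as the interface text tells. Its arguments: {"type":"object","properties":{"rows":{"type":"array"},"newtons":{"type":"number"}},"required":["rows"]}

```bash
mkdir -p pics; cat > h.py <<'E'
import numpy as np, cv2
from station import arm
def grab(n):
    f=arm.grab_frame(n); f["R"]=cv2.Rodrigues(np.array(f["rvec"],float))[0]; f["t"]=np.array(f["tvec"],float).ravel()
    f["f"]=f["color"].shape[0]/2/np.tan(np.radians(f["vfov"])/2); f["C"]=-f["R"].T@f["t"]; return f
def ray(f,u,v): return f["R"].T@np.array([(u-f["cx"])/f["f"],(v-f["cy"])/f["f"],1.])
def onz(f,u,v,z):
    d=ray(f,u,v); return f["C"]+d*(z-f["C"][2])/d[2]
def proj(f,p):
    c=f["R"]@np.array(p,float)+f["t"]; return np.array([f["cx"]+f["f"]*c[0]/c[2],f["cy"]+f["f"]*c[1]/c[2]])
def tri(f1,p1,f2,p2):
    A=[];b=[]
    for f,p in((f1,p1),(f2,p2)):
        d=ray(f,*p);d/=np.linalg.norm(d);P=np.eye(3)-np.outer(d,d);A.append(P);b.append(P@f["C"])
    x=np.linalg.lstsq(np.vstack(A),np.hstack(b),rcond=None)[0]; return x
E
python3 - <<'E'
from h import *
import pickle
F={n:grab(n) for n in("scene","side","wrist")}
pickle.dump(F,open("f0.pkl","wb"))
for n,f in F.items():
    cv2.imwrite(f"pics/{n}0.png",cv2.resize(f["color"],(800,600),interpolation=cv2.INTER_CUBIC)); print(n,f["C"].round(3),ray(f,256,192).round(2),f["f"],f["cx"],f["cy"])
print(arm.get_state())
E
```

```text
scene [1.233 0.257 0.922] [-0.68 -0.26 -0.69] 348.4590347818505 253.06133007460883 195.76050784710074
side [ 0.127 -1.009  1.417] [ 0.23  0.6  -0.76] 479.3109432650074 260.24578040824713 197.12260923044633
wrist [ 0.675 -0.073  0.384] [ 0.    0.26 -0.97] 293.16607932723696 256.77107425805156 193.76891764993002
{'t': 0.15, 'q': array([ 2.88112430e-01,  3.59223818e-01,  1.13068252e-02, -2.62378156e-04,
       -1.22411957e+00, -2.88123248e-01]), 'qd': array([ 0.00082339, -0.00121472,  0.00199282,  0.00153638, -0.00213996,
        0.00123931]), 'joint_efforts': array([ 1.39394037e-04, -5.83274567e+01,  2.93289685e+01,  7.00122759e+00,
        8.75052094e-03, -9.76538854e-05]), 'eef_pos': array([ 6.74639545e-01, -1.31674014e-05,  2.25851904e-01]), 'ee_rot': array([ 3.14033344e+00, -1.15929947e-04, -1.57089637e+00]), 'force': array([ 0.25704937, -0.30081398, -0.052538  ]), 'moment': array([ 0.03050929,  0.02704914, -0.00379222]), 'gripper_force': 0.0, 'width': 0.0873383282239155}
```

View pics/scene0.png

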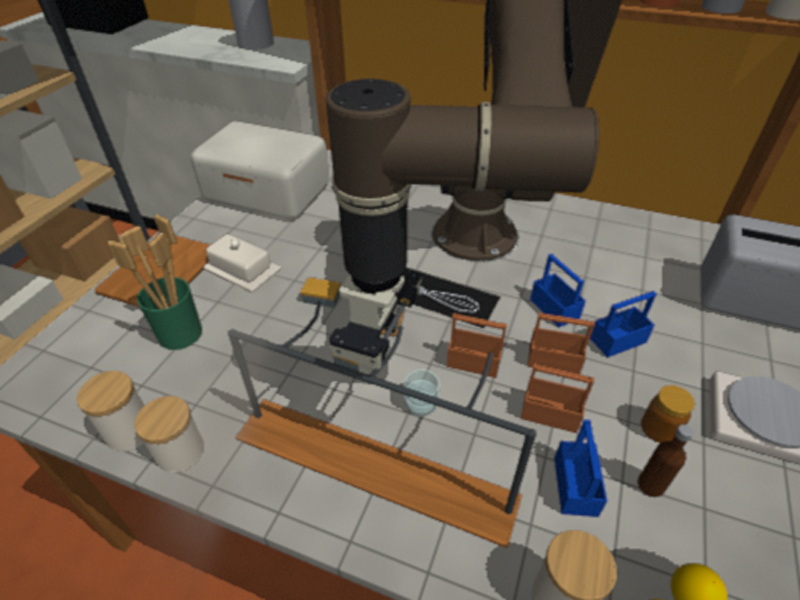

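View pics/side0.png

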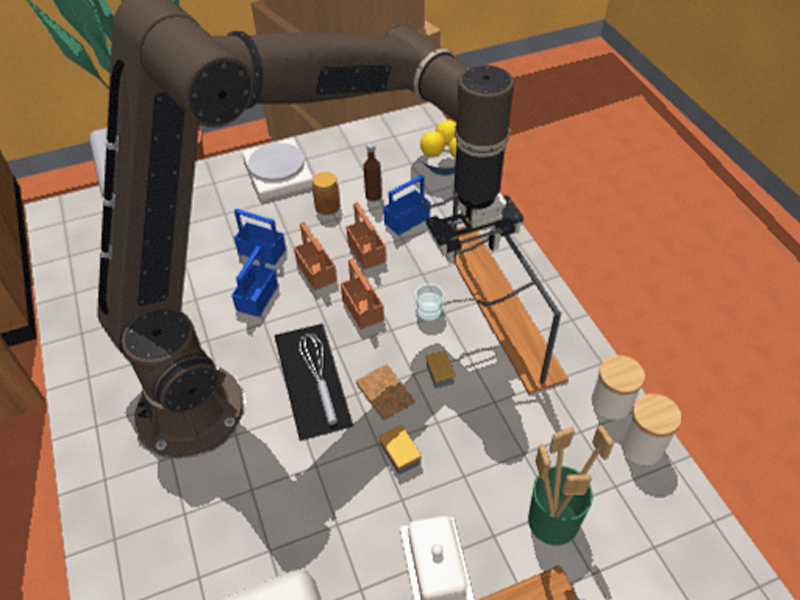

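Scene (in 800x600 view px): three copper caddies at (476,345), (559,343), (556,398), with three blue look-alikes at (558,290), (623,323), (580,475). In the side view, the tins are at (400,448) and (440,367) and the cork mat is at (385,390). Ramekins are at (428,302), and the orange jar is at (325,192).

```bash
python3 - <<'E'
from h import *
import pickle
F=pickle.load(open("f0.pkl","rb")); s=F["side"]; c=F["scene"]
for n,(u,v),z in [("cadA base",(316,268),.03),("cadB",(367,247),.03),("cadC",(362,302),.03),("mat",(385,390),.012),("tinY",(402,445),.04),("tin2",(440,364),.04),("ram",(428,300),.05),("jar",(325,192),.1),("butter",(437,550),.09),("railL",(557,318),.252),("blue1",(260,243),.03),("blue2",(255,288),.03),("blue3",(408,212),.03)]:
    print(n,onz(s,u*.64,v*.64,z).round(3))
for n,(u,v) in [("rail a",(233,333)),("rail b",(533,432))]: print(n,onz(c,u*.64,v*.64,.252).round(3))
E
```

```text
cadA base [0.383 0.266 0.03 ]
cadB [0.527 0.286 0.03 ]
cadC [0.452 0.116 0.03 ]
mat [ 0.416 -0.13   0.012]
tinY [ 0.394 -0.287  0.04 ]
tin2 [ 0.549 -0.13   0.04 ]
ram [0.595 0.046 0.05 ]
jar [0.474 0.451 0.1  ]
butter [ 0.363 -0.537  0.09 ]
railL [ 0.744 -0.252  0.252]
blue1 [0.275 0.406 0.03 ]
blue2 [0.223 0.26  0.03 ]
blue3 [0.673 0.366 0.03 ]
rail a [ 0.752 -0.234  0.252]
rail b [0.763 0.275 0.252]
```

View pics/wrist0.png

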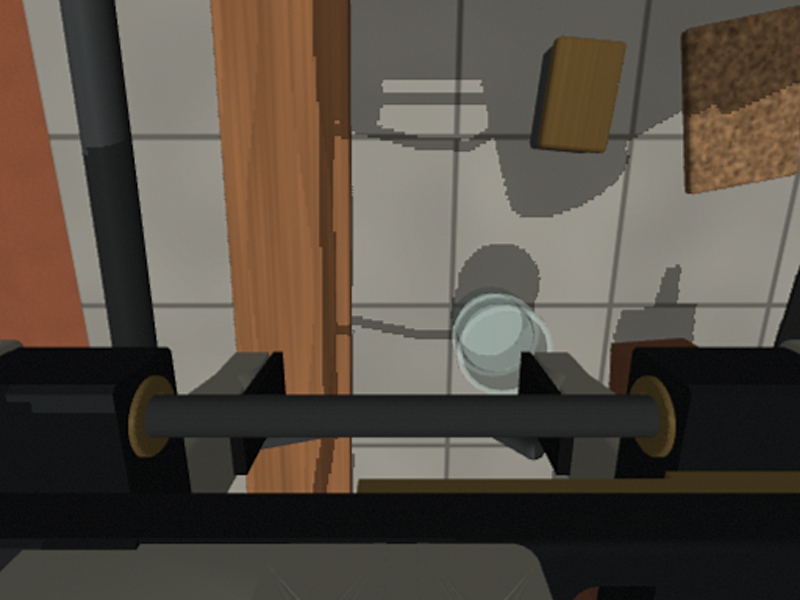

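Request:
step_arm --pt "0 0 0.05 0 0.08" --pt "0 0 0.1 0 0.08" --pt "-0.03 0.03 0.14 0 0.08" --pt "-0.06 0.06 0.17 0 0.08" --pt "-0.09 0.1 0.19 0 0.08" --pt "-0.12 0.14 0.2 0 0.08" --pt "-0.15 0.18 0.2 0 0.08" --pt "-0.18 0.22 0.2 0 0.08" --pt "-0.2 0.26 0.2 0 0.08" --pt "-0.2 0.28 0.2 0 0.08" --pt "-0.2 0.28 0.2 0 0.08" --pt "-0.2 0.28 0.2 0 0.08" --pt "-0.2 0.28 0.2 0 0.08"

```text
t: 1.45
eef_pos: [0.4751, 0.2794, 0.4265]
ee_rot: [3.141, -0.0, -1.571]
force: [0.6, -1.0, 0.0]
width: 0.0797
gripper_force: 0.0
```

```bash
python3 - <<'E'
from h import *
import pickle
F={n:grab(n) for n in("scene","side","wrist")}
pickle.dump(F,open("f1.pkl","wb"))
cv2.imwrite("pics/w1.png",cv2.resize(F["wrist"]["color"],(800,600)))
c=F["scene"]["color"]; cv2.imwrite("pics/s1.png",cv2.resize(c[180:360,130:370],(800,600),interpolation=cv2.INTER_CUBIC))
s=arm.get_state(); print(s["t"],s["eef_pos"],s["ee_rot"])
E
```

```text
1.6 [0.4753555  0.27908291 0.42664082] [-3.14151517e+00  5.33546833e-06 -1.57218469e+00]
```

View pics/w1.png

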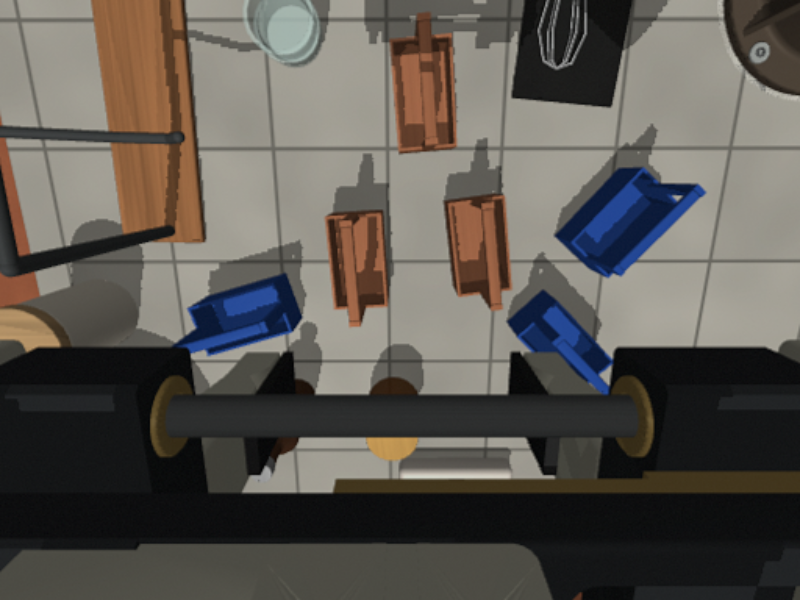

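View pics/s1.png

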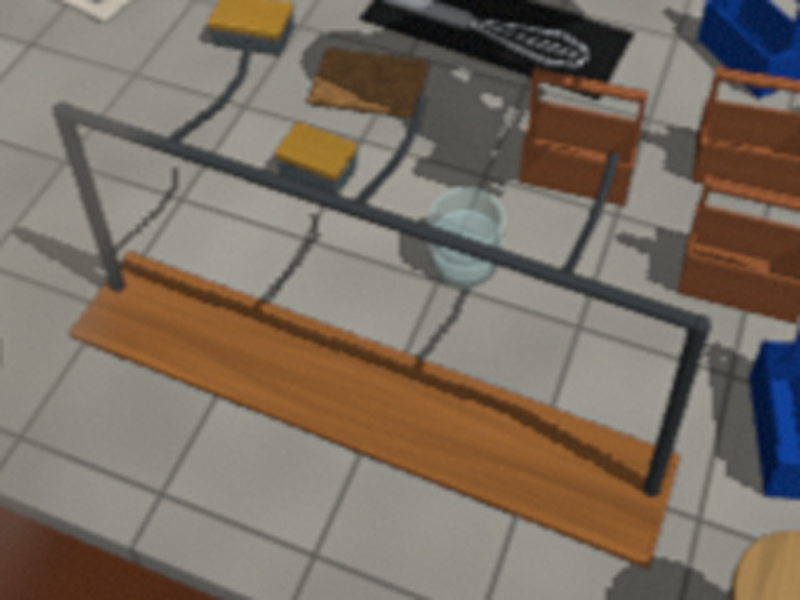

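Wrist image: bars of the copper caddies run (423,13)-(430,143), (345,220)-(355,325) and (488,200)-(495,308). The blue look-alikes are at (240,315), (630,220) and (560,345). In the scene crop, the hook tips are at (246,52), (421,95) and (612,155). Next is one close composite to pick precise points.

```bash
python3 - <<'E'
from h import *
import pickle
F=pickle.load(open("f1.pkl","rb")); w,s,c=[F[n]["color"] for n in("wrist","side","scene")]
r=lambda im,x,y,W,H,k:cv2.resize(im[y:y+H,x:x+W],(W*k,H*k),interpolation=cv2.INTER_CUBIC)
a=r(w,200,0,133,100,3); a=r(w,200,0,130,100,3)
out=np.zeros((600,800,3),np.uint8)
out[:300,:390]=a
out[300:600,:390]=r(w,200,120,130,100,3)
out[:300,400:790]=r(c,270,190,130,100,3)
out[300:600,400:800]=r(s,265,125,100,75,4)
cv2.imwrite("pics/m1.png",out)
E
```

```text
(no output)
```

View pics/m1.png

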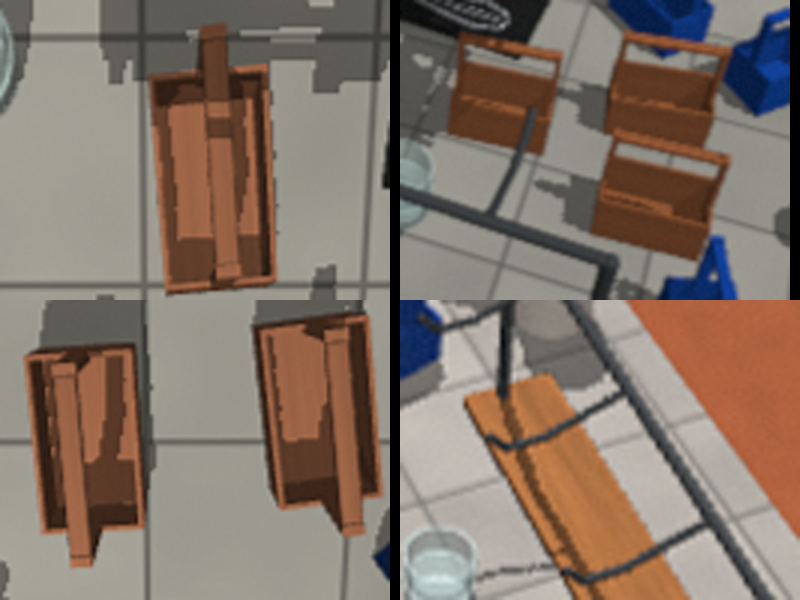

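The copper caddies are confirmed; blue ones are excluded. Bar ends and hook tips are picked out in the crops.

```bash
python3 - <<'E'
from h import *
import pickle
F=pickle.load(open("f1.pkl","rb")); w,s,c=[F[n] for n in("wrist","side","scene")]
wt=lambda x,y:(200+x/3,y/3); wb=lambda x,y:(200+x/3,120+(y-300)/3); sc=lambda x,y:(270+(x-400)/3,190+y/3); sd=lambda x,y:(265+(x-400)/4,125+(y-300)/4); s1=lambda x,y:(130+x/800*240,180+y/600*180)
B={"C":((wt(213,27),wt(229,264)),((463,38),(562,58))),"B":((wb(65,370),wb(81,560)),((612,133),(729,158))),"A":((wb(337,343),wb(353,530)),((624,37),(729,50)))}
for k,(W,S) in B.items():
    a,b=[onz(w,*p,.13) for p in W]
    t=[tri(w,p,c,sc(*q)) for p,q in zip(W,S)]
    print(k,a.round(4),b.round(4),"len",np.linalg.norm(a-b).round(4),"mid",((a+b)/2).round(4),"yaw",np.arctan2(-(b-a)[0],(b-a)[1]).round(3),"tri",t[0].round(4),t[1].round(4))
print("tipL",tri(s,sd(487,438),c,s1(612,155)).round(4)); print("tipM",tri(s,sd(555,572),c,s1(421,95)).round(4))
print("railjoint L",tri(s,sd(625,395),c,s1(568,272)).round(4),"M",tri(s,sd(708,523),c,s1(362,205)).round(4))
for n,p in (("tipL",(612,155)),("tipM",(421,95)),("tipR",(246,52))): print(n,onz(c,*s1(*p),.246).round(4))
for n,p in (("jL",(568,272)),("jM",(362,205)),("jR",(174,143)),("end-",(65,110)),("end+",(703,322))): print(n,onz(c,*s1(*p),.252).round(4))
E
```

```text
C [0.4559 0.07   0.13  ] [0.447  0.1722 0.13  ] len 0.1026 mid [0.4515 0.1211 0.13  ] yaw 0.087 tri [0.4559 0.0713 0.124 ] [0.4464 0.1757 0.1224]
B [0.5297 0.2523 0.13  ] [0.5245 0.3547 0.13  ] len 0.1025 mid [0.5271 0.3035 0.13  ] yaw 0.051 tri [0.5306 0.2509 0.1245] [0.5246 0.3574 0.127 ]
A [0.391 0.239 0.13 ] [0.3775 0.338  0.13  ] len 0.0999 mid [0.3843 0.2885 0.13  ] yaw 0.135 tri [0.3895 0.2371 0.1203] [0.3763 0.3403 0.1258]
tipL [0.6306 0.1329 0.1782]
tipM [ 0.6155 -0.0393  0.1744]
railjoint L [0.7616 0.1283 0.1857] M [ 0.7523 -0.0429  0.1804]
tipL [0.6371 0.181  0.246 ]
tipM [0.6301 0.0218 0.246 ]
tipR [ 0.636 -0.133  0.246]
jL [0.7572 0.18   0.252 ]
jM [0.7545 0.0238 0.252 ]
jR [ 0.751 -0.135  0.252]
end- [ 0.7515 -0.2332  0.252 ]
end+ [0.7635 0.2748 0.252 ]
```

```bash
python3 - <<'E'
from h import *
import pickle
F=pickle.load(open("f1.pkl","rb")); w,s,c=[F[n] for n in("wrist","side","scene")]
sd=lambda x,y:(265+(x-400)/4,125+(y-300)/4)
for n,p in (("tip1",(487,438)),("tip2",(555,572))): print(n,onz(s,*sd(*p),.246).round(4))
for n,p in (("j1",(625,395)),("j2",(708,523))): print(n,onz(s,*sd(*p),.252).round(4))
f1=lambda x,y:(x*.64,y*.64)
print("wrist post top",onz(w,*f1(10,268),.252),[proj(s,p).round(1) for p in ((.63,.18,.246),(.63,.02,.246),(.63,-.14,.246),(.76,.02,.252))])
cv2.imwrite("pics/side1.png",cv2.resize(s["color"][120:320,250:450],(600,600),interpolation=cv2.INTER_CUBIC))
E
```

```text
tip1 [0.6242 0.01   0.246 ]
tip2 [ 0.6137 -0.146   0.246 ]
j1 [0.7517 0.0059 0.252 ]
j2 [ 0.7475 -0.151   0.252 ]
wrist post top [0.76492308 0.27178464 0.252     ] [array([268.9, 127.6]), array([287.1, 157.1]), array([307.6, 190.2]), array([321.6, 145.4])]
```

View pics/side1.png

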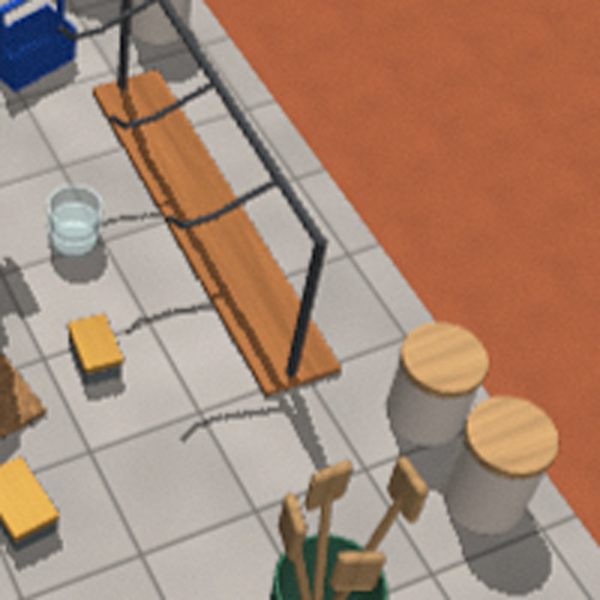

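The side crop shows all three hooks: tips at (60,28), (113,120), (165,216) and rail joints at (157,2), (213,87), (277,183). My earlier pairing was one hook off.

```bash
python3 - <<'E'
from h import *
import pickle
F=pickle.load(open("f1.pkl","rb")); w,s,c=[F[n] for n in("wrist","side","scene")]
sd=lambda x,y:(250+x/3,120+y/3); s1=lambda x,y:(130+x/800*240,180+y/600*180)
for n,a,b in (("tipL",(60,28),(612,155)),("tipM",(113,120),(421,95)),("tipR",(165,216),(246,52)),("jL",(157,2),(568,272)),("jM",(213,87),(362,205)),("jR",(277,183),(174,143)),("end-",(320,243),(65,110))):
    x=tri(s,sd(*a),c,s1(*b)); print(n,x.round(4),"res px",(proj(s,x)-sd(*a)).round(1),(proj(c,x)-s1(*b)).round(1))
E
```

```text
tipL [0.6324 0.1791 0.2389] res px [-0.4 -0.3] [-0.6  0.3]
tipM [0.6272 0.017  0.2386] res px [-1.  -0.6] [-1.3  0.7]
tipR [ 0.6248 -0.1378  0.2355] res px [0.6 0.3] [ 0.7 -0.3]
jL [0.7558 0.1755 0.2434] res px [-1.2 -0.8] [-2.   1.1]
jM [0.7524 0.0175 0.2431] res px [-1.3 -0.6] [-1.8  0.9]
jR [ 0.7491 -0.1427  0.2439] res px [-1.4 -0.5] [-1.8  0.8]
end- [ 0.7502 -0.2383  0.2473] res px [-0.8 -0.2] [-1.   0.4]
```

Request:
step_arm --pt "0.04 0 0.02 0 0.05" --pt "0.08 -0.01 0.02 0 0.05" --pt "0.12 -0.02 0.02 0 0.05" --pt "0.15 -0.03 0.02 0 0.05" --pt "0.15 -0.03 0.02 0 0.05" --pt "0.15 -0.03 0.02 0 0.05" --pt "0.15 -0.03 0.02 0 0.05"

```text
t: 2.3
eef_pos: [0.6248, 0.2495, 0.4469]
ee_rot: [-3.141, 0.0, -1.571]
force: [-0.4, 0.8, 0.6]
width: 0.0503
gripper_force: 0.0
```

```bash
python3 -c "
from h import *
import pickle
pickle.dump(grab('wrist'),open('k1.pkl','wb'))"
```

Request:
step_arm --pt "0 -0.05 0 0 0.05" --pt "0 -0.1 0 0 0.05" --pt "0 -0.13 0 0 0.05" --pt "0 -0.16 0 0 0.05" --pt "0 -0.16 0 0 0.05" --pt "0 -0.16 0 0 0.05" --pt "0 -0.16 0 0 0.05"

```text
t: 3.05
eef_pos: [0.6245, 0.0908, 0.4471]
ee_rot: [-3.141, 0.001, -1.57]
force: [-0.1, -0.1, 0.6]
width: 0.0497
gripper_force: 0.0
```

```bash
python3 -c "
from h import *
import pickle
pickle.dump(grab('wrist'),open('k2.pkl','wb'))"
```

Request:
step_arm --pt "0 -0.05 0 0 0.05" --pt "0 -0.1 0 0 0.05" --pt "0 -0.13 0 0 0.05" --pt "0 -0.16 0 0 0.05" --pt "0 -0.16 0 0 0.05" --pt "0 -0.16 0 0 0.05" --pt "0 -0.16 0 0 0.05"

```text
t: 3.8
eef_pos: [0.6252, -0.0688, 0.4464]
ee_rot: [3.141, 0.0, -1.57]
force: [0.7, 0.1, 0.0]
width: 0.05
gripper_force: 0.0
```

```bash
python3 -c "
from h import *
import pickle
pickle.dump(grab('wrist'),open('k3.pkl','wb'))
out=np.zeros((600,800,3),np.uint8)
for i in range(3):
    im=pickle.load(open(f'k{i+1}.pkl','rb'))['color'][:220,20:320]
    r=cv2.resize(im,(400,293),interpolation=cv2.INTER_CUBIC); y,x=(i//2)*300,(i%2)*400
    out[y:y+293,x:x+400]=r
cv2.imwrite('pics/k.png',out)"
```

```text
(no output)
```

View pics/k.png

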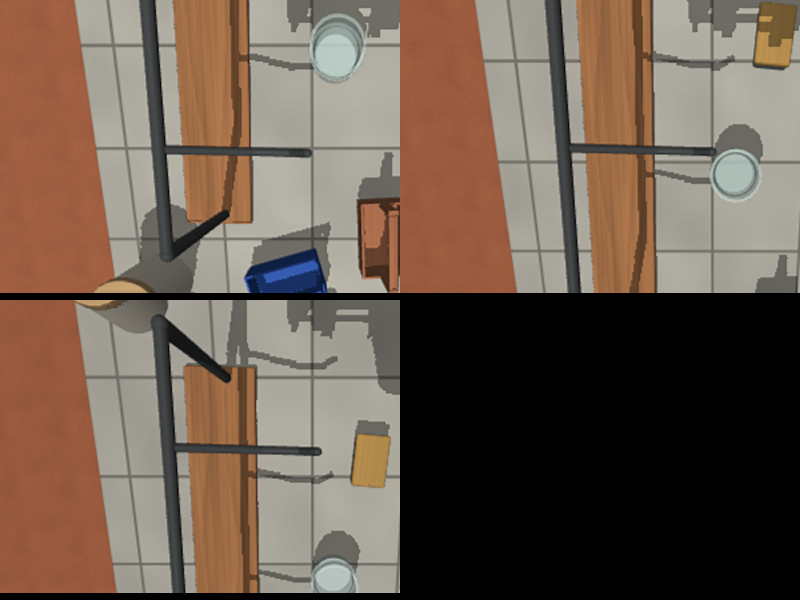

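The views show each hook's tip at (310,153), (713,152), (320,452) and its rail junction at (162,150), (567,148), (174,448).

```bash
python3 - <<'E'
from h import *
import pickle
K=[pickle.load(open(f'k{i}.pkl','rb')) for i in(1,2,3)]
P=[((307,153),(163,150)),((310,152),(167,148)),((317,152),(175,148))]
q=lambda p:(20+p[0]*.75,p[1]*.75)
T=[];J=[]
for f,(t,j) in zip(K,P):
    T.append(onz(f,*q(t),.246));J.append(onz(f,*q(j),.252)); print(T[-1].round(4),J[-1].round(4))
a=onz(K[0],*q((167,256)),.252);b=onz(K[2],*q((160,20)),.252); print("ends",a.round(4),b.round(4),"mid",((a+b)/2).round(4),"len",np.linalg.norm(a-b))
yaw=np.arctan2(-(a-b)[0],(a-b)[1]); print("yaw",yaw, np.polyfit([t[1] for t in T],[t[0] for t in T],1))
# height check: scene ray vs wrist for tips
c=pickle.load(open("f1.pkl","rb"))["scene"]; s1=lambda x,y:(130+x*.3-.35,180+y*.3-.35)
for f,(t,j),m in zip(K,P,((612,155),(421,95),(246,52))): print("tri",tri(f,q(t),c,s1(*m)).round(4))
E
```

```text
[0.633  0.1797 0.246 ] [0.7583 0.177  0.252 ]
[0.6303 0.0202 0.246 ] [0.7547 0.0168 0.252 ]
[ 0.6245 -0.1395  0.246 ] [ 0.7479 -0.1428  0.252 ]
ends [0.7647 0.2727 0.252 ] [ 0.7504 -0.2415  0.252 ] mid [0.7575 0.0156 0.252 ] len 0.5143524676935878
yaw -0.027717130375131127 [0.02659926 0.62872053]
tri [0.6331 0.1796 0.2424]
tri [0.6301 0.0205 0.2469]
tri [ 0.6249 -0.1402  0.2351]
```

```bash
cat > cop.py <<'E'
from h import *
def blobs(f):
    hsv=cv2.cvtColor(f["color"],cv2.COLOR_BGR2HSV)
    m=cv2.inRange(hsv,(4,110,60),(13,200,220)); m[:, :]=cv2.morphologyEx(m,cv2.MORPH_CLOSE,np.ones((5,5)))
    n,l,st,ce=cv2.connectedComponentsWithStats(m); return [(int(s[4]),*c.round(1)) for s,c in zip(st[1:],ce[1:]) if 250<s[4]<4000]
E
python3 - <<'E'
from cop import *
import pickle
for n in("scene","side"):
    for k in("f0","f1"): print(n,k,blobs(pickle.load(open(k+".pkl","rb"))[n]))
    print("now",blobs(grab(n)))
w=pickle.load(open("f1.pkl","rb"))["wrist"]
print([onz(w,x*.64,y*.64,.13).round(3) for x,y in((555,340),(605,388))]); print(arm.get_state()["eef_pos"],arm.get_state()["ee_rot"])
E
```

```text
scene f0 [(977, np.float64(208.8), np.float64(36.9)), (540, np.float64(433.6), np.float64(6.7)), (402, np.float64(487.9), np.float64(12.4)), (968, np.float64(303.6), np.float64(222.1)), (2197, np.float64(356.3), np.float64(240.3)), (462, np.float64(179.4), np.float64(270.5)), (469, np.float64(302.9), np.float64(311.1))]
scene f1 [(1399, np.float64(210.3), np.float64(45.5)), (514, np.float64(482.4), np.float64(11.5)), (957, np.float64(303.7), np.float64(222.3)), (2199, np.float64(356.3), np.float64(240.3)), (461, np.float64(168.6), np.float64(271.3)), (643, np.float64(246.2), np.float64(287.9))]
now [(1115, np.float64(441.6), np.float64(7.4)), (965, np.float64(303.6), np.float64(222.1)), (2197, np.float64(356.3), np.float64(240.3)), (619, np.float64(181.4), np.float64(271.7)), (296, np.float64(251.5), np.float64(289.2))]
side f0 [(1872, np.float64(215.7), np.float64(9.4)), (1684, np.float64(182.2), np.float64(78.7)), (1296, np.float64(232.0), np.float64(173.2)), (606, np.float64(200.8), np.float64(166.6)), (2635, np.float64(323.8), np.float64(201.1)), (703, np.float64(344.4), np.float64(376.2))]
side f1 [(3296, np.float64(156.5), np.float64(62.9)), (1292, np.float64(232.0), np.float64(173.3)), (606, np.float64(200.8), np.float64(166.5)), (2828, np.float64(321.6), np.float64(197.9)), (419, np.float64(245.2), np.float64(250.5)), (703, np.float64(344.4), np.float64(376.2))]
now [(1302, np.float64(232.1), np.float64(173.2)), (605, np.float64(200.8), np.float64(166.5)), (2826, np.float64(321.5), np.float64(197.8)), (705, np.float64(344.5), np.float64(376.2))]
[array([0.314, 0.374, 0.13 ]), array([0.254, 0.43 , 0.13 ])]
[ 0.62511877 -0.0688412   0.44650787] [ 3.14156266e+00  7.01187977e-05 -1.56920241e+00]
```

Request:
step_arm --pt "-0.04 0.04 0 0.03 0.05" --pt "-0.08 0.08 0 0.06 0.05" --pt "-0.11 0.12 -0.02 0.087 0.05" --pt "-0.14 0.16 -0.05 0.087 0.05" --pt "-0.165 0.2 -0.08 0.087 0.05" --pt "-0.176 0.215 -0.12 0.087 0.05" --pt "-0.176 0.215 -0.16 0.087 0.05" --pt "-0.176 0.215 -0.2 0.087 0.05" --pt "-0.176 0.215 -0.24 0.087 0.05" --pt "-0.176 0.215 -0.24 0.087 0.05" --pt "-0.176 0.215 -0.24 0.087 0.05"

```text
t: 5.05
eef_pos: [0.4494, 0.1454, 0.2077]
ee_rot: [-3.141, -0.001, -1.483]
force: [0.2, -0.1, 0.7]
width: 0.0498
gripper_force: 0.0
```

```bash
python3 - <<'E'
from h import *
import pickle
f=grab("wrist"); cv2.imwrite("pics/g1.png",f["color"]); s=arm.get_state();print(s["eef_pos"],s["ee_rot"])
E
```

```text
[0.45018057 0.14581346 0.20873576] [-3.13916301e+00  5.48357653e-04 -1.48283364e+00]
```

View pics/g1.png

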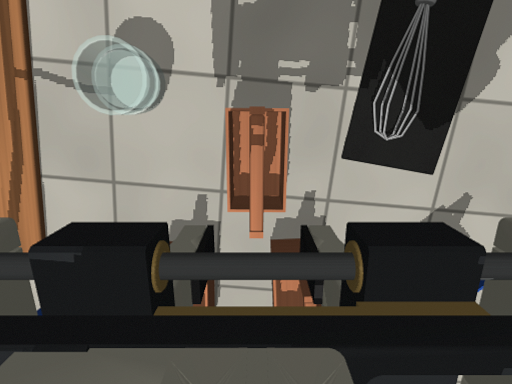

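The bar sits upright in the image at column 257, centred between the fingers (213 to 302), so I descend and grip.

Request:
step_arm --pt "0 0 -0.04 0 0.05" --pt "0 0 -0.07 0 0.05" --pt "0 0 -0.09 0 0.05" --pt "0 0 -0.1 0 0.05" --pt "0 0 -0.1 0 0.05" --pt "0 0 -0.1 0 0.0" --pt "0 0 -0.1 0 0.0" --pt "0 0 -0.1 0 0.0" --pt "0 0 -0.1 0 0.0" --pt "0 0 -0.1 0 0.0" --pt "0 0 -0.1 0 0.0" --pt "0 0 -0.09 0 0.0" --pt "0 0 -0.07 0 0.0" --pt "0 0 -0.04 0 0.0" --pt "0 0 0.0 0 0.0" --pt "0 0 0.04 0 0.0" --pt "0 0 0.07 0 0.0" --pt "0 0 0.08 0 0.0" --newtons 40

```text
t: 6.9
eef_pos: [0.4499, 0.1454, 0.2905]
ee_rot: [-3.137, 0.002, -1.484]
force: [0.5, 0.2, -2.1]
width: 0.0113
gripper_force: 40.0
```

Request:
step_arm --pt "0 -0.03 0 -0.02 0.0" --pt "0.01 -0.07 0 -0.06 0.0" --pt "0.02 -0.11 0 -0.1 0.0" --pt "0.03 -0.15 0 -0.114 0.0" --pt "0.04 -0.19 0 -0.114 0.0" --pt "0.06 -0.22 0 -0.114 0.0" --pt "0.08 -0.25 0 -0.114 0.0" --pt "0.11 -0.261 0 -0.114 0.0" --pt "0.15 -0.261 0 -0.114 0.0" --pt "0.18 -0.261 0 -0.114 0.0" --pt "0.2 -0.261 0 -0.114 0.0" --pt "0.2066 -0.261 0 -0.114 0.0" --pt "0.2066 -0.261 0 -0.114 0.0" --pt "0.2066 -0.261 0 -0.114 0.0"

```text
t: 8.3
eef_pos: [0.6512, -0.1166, 0.2814]
ee_rot: [3.129, -0.0, -1.599]
force: [-7.2, -5.5, -15.3]
width: 0.0116
gripper_force: 40.0
```

```bash
python3 - <<'E'
from h import *
f=grab("wrist"); s=grab("side"); cv2.imwrite("pics/g2.png",np.hstack([f["color"][:,:400],cv2.resize(s["color"][100:260,260:420],(384,384),interpolation=cv2.INTER_CUBIC)])); s=arm.get_state();print(s["eef_pos"],s["ee_rot"])
E
```

```text
[ 0.65094435 -0.11660363  0.28146617] [ 3.12870791e+00 -1.50795508e-04 -1.59935359e+00]
```

View pics/g2.png

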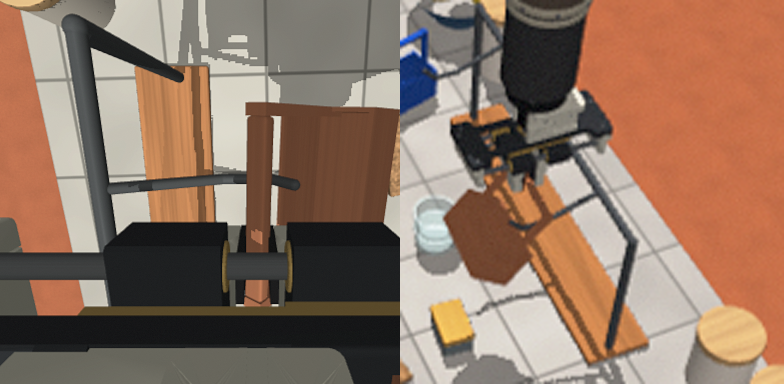

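The picture shows my mistake: I carried the caddy too high, so the hook tip caught the rim and tipped the body about its bar, out toward the robot. The hook does pass under the bar. I'll ease down and let the caddy swing level at low grip, still held by the fingers.

Request:
step_arm --pt "-0.004 0 -0.008 0 0.0" --pt "-0.006 0 -0.014 0 0.0" --pt "-0.006 0 -0.02 0 0.0" --pt "-0.006 0 -0.025 0 0.0" --pt "-0.006 0 -0.03 0 0.0" --pt "-0.006 0 -0.03 0 0.0" --pt "-0.006 0 -0.03 0 0.0"

```text
t: 9.1
eef_pos: [0.6498, -0.116, 0.2567]
ee_rot: [-3.141, -0.0, -1.598]
force: [0.3, -0.5, -1.6]
width: 0.0119
gripper_force: 40.0
```

```bash
python3 - <<'E'
from h import *
f=grab("wrist"); s=grab("side"); c=grab("scene")
g=lambda a,W:cv2.resize(a,(W,300),interpolation=cv2.INTER_CUBIC)
o=np.zeros((600,800,3),np.uint8);o[:300,:400]=g(f["color"][60:360,:400],400);o[:300,400:]=g(s["color"][100:250,250:450],400);o[300:,:400]=g(c["color"][160:310,150:350],400)
cv2.imwrite("pics/g3.png",o); s=arm.get_state();print(s["eef_pos"],s["force"],s["width"])
E
```

```text
[ 0.64980669 -0.11603618  0.25688813] [-0.27512184 -0.52899526 -2.12781089] 0.01151162147917301
```

View pics/g3.png

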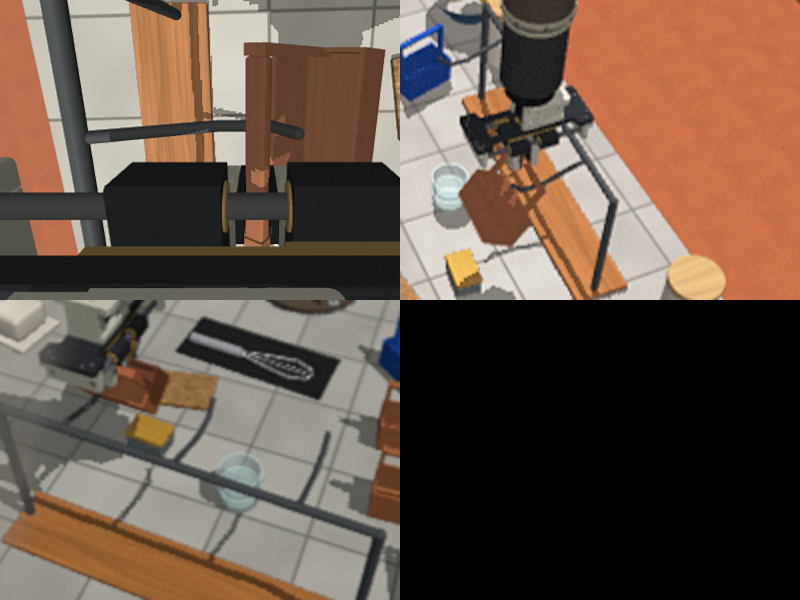

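Forces are now just the caddy's weight (about 2 N): it is free of the hook and still tilted. I lower it near the trough and relax the grip.

Request:
step_arm --pt "0 0 -0.01 0 0.0" --pt "0 0 -0.02 0 0.0" --pt "0 0 -0.028 0 0.0" --pt "0.003 0 -0.033 0 0.0" --pt "0.003 0 -0.033 0 0.0" --pt "0.003 0 -0.033 0 0.0"

```text
t: 9.85
eef_pos: [0.6527, -0.1161, 0.2234]
ee_rot: [3.141, -0.0, -1.598]
force: [0.6, -0.0, -1.5]
width: 0.0116
gripper_force: 40.0
```

Request:
step_arm --pt "0 0 0 0 0.0" --pt "0 0 0 0 0.0" --pt "0 0 0 0 0.0" --pt "0 0 0 0 0.0" --pt "0 0 0 0 0.0" --newtons 10

```text
t: 10.35
eef_pos: [0.6526, -0.116, 0.2237]
ee_rot: [-3.142, -0.0, -1.598]
force: [-0.4, -0.4, -2.8]
width: 0.012
gripper_force: 10.0
```

```bash
python3 - <<'E'
from cop import *
s=grab("side"); m=cv2.inRange(cv2.cvtColor(s["color"],cv2.COLOR_BGR2HSV),(3,110,40),(12,200,220))[100:250,250:340]
n,l,st,ce=cv2.connectedComponentsWithStats(m); print([(x[:5].tolist(),c.round(1).tolist()) for x,c in zip(st[1:],ce[1:]) if x[4]>80]); st=arm.get_state(); print(st["force"],st["moment"],st["width"],st["eef_pos"])
E
```

```text
[([82, 0, 8, 50, 233], [86.6, 27.9]), ([45, 83, 33, 43, 770], [60.5, 106.3])]
[ 0.40005276  0.46238371 -2.26769275] [ 0.0590145  -0.14230322  0.00269996] 0.011912233510247483 [ 0.6525138  -0.11602286  0.22362768]
```

Request:
step_arm --pt "0 0 0 0 0.0" --pt "0 0 0 0 0.0" --pt "0 0 0 0 0.0" --pt "0 0 0 0 0.0" --pt "0 0 0 0 0.0" --newtons 4

```text
t: 10.9
eef_pos: [0.6526, -0.116, 0.2236]
ee_rot: [-3.142, 0.0, -1.598]
force: [-1.0, -0.1, -2.7]
width: 0.0118
gripper_force: 4.0
```

```bash
cat > side.py <<'E'
from cop import *
s=grab("side"); m=cv2.inRange(cv2.cvtColor(s["color"],cv2.COLOR_BGR2HSV),(3,110,40),(12,200,220))[100:250,250:340]
n,l,st,ce=cv2.connectedComponentsWithStats(m); print([(x[:5].tolist(),c.round(1).tolist()) for x,c in zip(st[1:],ce[1:]) if x[4]>80]); st=arm.get_state(); print(st["t"],st["force"].round(2),st["moment"].round(3),st["width"],st["eef_pos"].round(4),st["ee_rot"].round(3))
E
python3 side.py
```

```text
[([82, 0, 8, 50, 231], [86.6, 27.9]), ([45, 84, 34, 42, 770], [60.6, 106.3])]
10.95 [ 0.07 -0.09 -2.71] [ 0.003 -0.004  0.04 ] 0.011581155517054598 [ 0.6526 -0.116   0.2236] [-3.142 -0.    -1.598]
```

```bash
python3 - <<'E'
from h import *
f=grab("side")
from itertools import product
b=np.array([.655,-.141,.2415])
for th in (0,30,45,60,80):
    t=np.radians(th); c,s=np.cos(t),np.sin(t)
    P=[proj(f,b+np.array([x*c+z*s, y, -x*s+z*c])) for x,y,z in product((-.032,.032),(-.055,.055),(-.126,-.066))]
    P=np.array(P); print(th,P.min(0).round(),P.max(0).round())
M=np.array([arm.get_state()["moment"] for _ in range(3)]); print(M.round(3))
o=np.hstack([cv2.resize(f["color"][130:250,250:370],(480,480),interpolation=cv2.INTER_CUBIC)]); cv2.imwrite("pics/g4.png",o)
E
```

```text
0 [297. 188.] [329. 228.]
30 [281. 191.] [319. 228.]
45 [276. 188.] [314. 229.]
60 [272. 185.] [309. 227.]
80 [271. 179.] [304. 223.]
[[-0.062  0.019  0.03 ]
 [-0.062  0.019  0.03 ]
 [-0.062  0.019  0.03 ]]
```

View pics/g4.png

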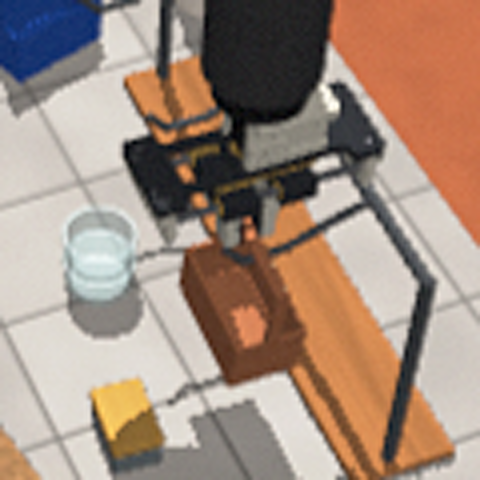

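The crop shows the caddy upright, with its body at crop (240,310) and the hook passing under the bar; the extents match a tilt near 0°. I set it down and release.

Request:
step_arm --pt "0 0 -0.004 0 0.0" --pt "0.002 0 -0.008 0 0.0" --pt "0.002 0 -0.011 0 0.0" --pt "0.002 0 -0.013 0 0.0" --pt "0.002 0 -0.013 0 0.0" --pt "0.002 0 -0.013 0 0.02" --pt "0.002 0 -0.013 0 0.03" --pt "0.002 0 -0.013 0 0.04" --pt "0.002 0 -0.013 0 0.04"

```text
t: 11.9
eef_pos: [0.6546, -0.116, 0.2105]
ee_rot: [3.142, 0.0, -1.598]
force: [-0.3, -0.5, 0.3]
width: 0.0369
gripper_force: 0.0
```

```bash
python3 side.py
```

```text
[([82, 0, 8, 50, 203], [86.8, 28.9]), ([46, 82, 35, 44, 772], [61.4, 106.5])]
11.95 [-0.45 -0.73 -0.03] [ 0.075 -0.002  0.01 ] 0.03866668723528197 [ 0.6546 -0.116   0.2106] [-3.142  0.    -1.598]
```

Request:
step_arm --pt "0 0 0.02 0 0.04" --pt "0 0 0.06 0 0.04" --pt "0 0 0.11 0 0.04" --pt "0 0.02 0.16 0 0.04" --pt "-0.02 0.06 0.2 0 0.04" --pt "-0.05 0.1 0.21 0 0.04" --pt "-0.08 0.15 0.21 0 0.04" --pt "-0.11 0.2 0.21 0 0.04" --pt "-0.14 0.25 0.21 0.03 0.04" --pt "-0.16 0.3 0.21 0.06 0.04" --pt "-0.18 0.35 0.21 0.078 0.04" --pt "-0.18 0.37 0.21 0.078 0.04" --pt "-0.18 0.37 0.21 0.078 0.04" --pt "-0.18 0.37 0.21 0.078 0.04"

```text
t: 13.35
eef_pos: [0.4738, 0.2559, 0.4203]
ee_rot: [3.141, -0.0, -1.517]
force: [-0.5, 0.3, 0.6]
width: 0.0401
gripper_force: 0.0
```

```bash
python3 side.py; python3 - <<'E'
from cop import *
import pickle
F={n:grab(n) for n in("scene","side","wrist")}; pickle.dump(F,open("f2.pkl","wb"))
for n in("scene","side"): print(n,blobs(F[n]))
for n in("scene","side"):
    print(n,proj(F[n],(.656,-.141,.134)).round(1),proj(F[n],(.656,-.195,.234)).round(1),proj(F[n],(.656,-.086,.234)).round(1))
s=F["side"]["color"][150:250,265:365]; c=F["scene"]["color"][160:260,130:230]; w=F["wrist"]["color"][:240,80:400]
g=lambda a:cv2.resize(a,(400,400),interpolation=cv2.INTER_CUBIC)
o=np.zeros((600,800,3),np.uint8); o[:300,:300]=cv2.resize(s,(300,300)); o[300:,:300]=cv2.resize(c,(300,300)); o[:360,310:790]=cv2.resize(w,(480,360)); cv2.imwrite("pics/g5.png",o)
E
```

```text
[([64, 0, 26, 50, 830], [79.2, 17.7]), ([47, 78, 33, 51, 910], [62.0, 106.4])]
13.4 [ 1.03 -0.42 -0.29] [-0.002  0.019  0.012] 0.04020459217808565 [0.4743 0.2546 0.4204] [ 3.141 -0.    -1.518]
scene [(1502, np.float64(210.3), np.float64(48.5)), (844, np.float64(468.3), np.float64(10.3)), (1379, np.float64(202.4), np.float64(221.9)), (2198, np.float64(356.3), np.float64(240.3)), (488, np.float64(170.2), np.float64(271.4)), (357, np.float64(277.4), np.float64(299.3))]
side [(3315, np.float64(157.1), np.float64(62.7)), (586, np.float64(233.4), np.float64(153.6)), (607, np.float64(200.8), np.float64(166.5)), (3288, np.float64(319.9), np.float64(200.1)), (401, np.float64(244.9), np.float64(249.5)), (707, np.float64(344.5), np.float64(376.1))]
scene [202.4 226.2] [181.4 197.8] [216.2 207.7]
side [312.4 209.5] [322.3 202.5] [307.3 178.7]
```

Numerically, caddy C hangs level: the side bounding box (297-330, 178-229) matches the projected pose. A and B have not moved. Next is caddy B to the left hook, entering with the bar at 0.268 m so the hook passes between bar and rim.

Request:
step_arm --pt "0.025 0.035 -0.03 0 0.05" --pt "0.045 0.065 -0.06 0 0.05" --pt "0.052 0.073 -0.1 0 0.05" --pt "0.052 0.073 -0.15 0 0.05" --pt "0.052 0.073 -0.2 0 0.05" --pt "0.052 0.073 -0.24 0 0.05" --pt "0.052 0.073 -0.27 0 0.05" --pt "0.052 0.073 -0.295 0 0.05" --pt "0.052 0.073 -0.312 0 0.05" --pt "0.052 0.073 -0.312 0 0.05" --pt "0.052 0.073 -0.312 0 0.05" --pt "0.052 0.073 -0.312 0 0.0" --pt "0.052 0.073 -0.312 0 0.0" --pt "0.052 0.073 -0.312 0 0.0" --pt "0.052 0.073 -0.312 0 0.0" --pt "0.052 0.073 -0.312 0 0.0" --pt "0.052 0.073 -0.312 0 0.0" --newtons 40

```text
t: 15.25
eef_pos: [0.5265, 0.3271, 0.1087]
ee_rot: [-3.142, 0.0, -1.52]
force: [-1.2, -0.3, 1.6]
width: 0.0117
gripper_force: 40.0
```

Request:
step_arm --pt "0 0 0.01 0 0.0" --pt "0 0 0.04 0 0.0" --pt "0 0 0.08 0 0.0" --pt "0 0 0.115 0 0.0" --pt "0 -0.005 0.135 0 0.0" --pt "0 -0.025 0.1415 -0.02 0.0" --pt "0 -0.055 0.1415 -0.05 0.0" --pt "0 -0.085 0.1415 -0.08 0.0" --pt "0 -0.11 0.1415 -0.08 0.0" --pt "0 -0.122 0.1415 -0.08 0.0" --pt "0 -0.125 0.1415 -0.08 0.0" --pt "0 -0.125 0.1415 -0.08 0.0"

```text
t: 16.45
eef_pos: [0.5266, 0.2017, 0.25]
ee_rot: [3.141, -0.0, -1.601]
force: [0.1, -0.5, -1.8]
width: 0.0113
gripper_force: 40.0
```

```bash
python3 - <<'E'
from cop import *
s=arm.get_state(); print(s["eef_pos"],s["force"],s["moment"],s["width"])
# bar & body check: copper pixels in wrist; expected bar -y end and rim projections
f=grab("wrist"); b=s["eef_pos"]+np.array([0,-.024,.018])
for p in((0,-.055,.004),(-.032,-.055,-.066),(.032,-.055,-.066),(-.032,-.055,-.126)): print(p,proj(f,b+p).round(1))
m=cv2.inRange(cv2.cvtColor(f["color"],cv2.COLOR_BGR2HSV),(3,110,30),(12,210,220))[:220]
n,l,st,ce=cv2.connectedComponentsWithStats(m); print([(x.tolist(),c.round(1).tolist()) for x,c in zip(st[1:],ce[1:]) if x[4]>200])
E
```

```text
[0.52656199 0.20167354 0.24998751] [ 0.13888392 -0.49517334 -1.80838312] [ 0.13843234 -0.02352246 -0.00243308] 0.011300798907549776
(0, -0.055, 0.004) [252.7  97.6]
(-0.032, -0.055, -0.066) [301.6 101.1]
(0.032, -0.055, -0.066) [206.6 104.1]
(-0.032, -0.055, -0.126) [291.4 103.6]
[([211, 99, 93, 121, 10419], [256.9, 160.0]), ([331, 181, 67, 39, 2152], [362.6, 202.1])]
```

Request:
step_arm --pt "0.03 0 0 0 0.0" --pt "0.06 0 0 0 0.0" --pt "0.08 0 0 0 0.0" --pt "0.1 0 0 0 0.0" --pt "0.12 0 0 0 0.0" --pt "0.133 0 0 0 0.0" --pt "0.139 0 0 0 0.0" --pt "0.139 0 0 0 0.0" --pt "0.139 0 0 0 0.0"

```text
t: 17.4
eef_pos: [0.6651, 0.2024, 0.2497]
ee_rot: [3.141, -0.0, -1.599]
force: [-0.2, 0.6, -1.6]
width: 0.0112
gripper_force: 40.0
```

No contact on the way in. I lower it 38 mm onto the trough and check the force.

Request:
step_arm --pt "0 0 -0.01 0 0.0" --pt "0 0 -0.02 0 0.0" --pt "0 0 -0.028 0 0.0" --pt "0 0 -0.033 0 0.0" --pt "0 0 -0.036 0 0.0" --pt "0 0 -0.037 0 0.0" --pt "0 0 -0.037 0 0.0"

```text
t: 18.1
eef_pos: [0.6657, 0.202, 0.2132]
ee_rot: [-3.141, 0.0, -1.6]
force: [0.5, 0.0, -1.1]
width: 0.011
gripper_force: 40.0
```

Request:
step_arm --pt "0 0 -0.001 0 0.0" --pt "0 0 -0.002 0 0.0" --pt "0 0 -0.003 0 0.0" --pt "0 0 -0.003 0 0.0" --pt "0 0 -0.003 0 0.016" --pt "0 0 -0.003 0 0.02" --pt "0 0 -0.003 0 0.03" --pt "0 0 -0.003 0 0.04" --pt "0 0 -0.003 0 0.04" --pt "0 0 0.02 0 0.04" --pt "0 0 0.06 0 0.04" --pt "0 0 0.11 0 0.04" --pt "0 0 0.16 0 0.04" --pt "-0.04 0.01 0.18 0.02 0.04" --pt "-0.08 0.02 0.2 0.06 0.04" --pt "-0.12 0.04 0.21 0.1 0.04" --pt "-0.16 0.05 0.21 0.14 0.04" --pt "-0.19 0.053 0.21 0.162 0.04" --pt "-0.19 0.053 0.21 0.162 0.04" --pt "-0.19 0.053 0.21 0.162 0.04"

```text
t: 20.1
eef_pos: [0.4751, 0.2552, 0.4238]
ee_rot: [-3.14, 0.001, -1.437]
force: [0.0, -0.2, -0.7]
width: 0.04
gripper_force: 0.0
```

```bash
cat > chk.py <<'E'
from cop import *
F={n:grab(n) for n in("scene","side","wrist")}
import pickle; pickle.dump(F,open("f3.pkl","wb"))
for n in("scene","side"):
    print(n,[tuple(float(v) for v in b) for b in blobs(F[n]) if b[2]>100 and b[2]<280])
from itertools import product
def exp(f,b):
    P=np.array([proj(f,np.array(b)+p) for p in list(product((-.032,.032),(-.055,.055),(-.126,-.066)))+list(product((-.006,.006),(-.055,.055),(.004,)))]); return P.min(0).round(1).tolist(),P.max(0).round(1).tolist()
def box(f,b,pad=6):
    lo,hi=exp(f,b); x0,y0,x1,y1=[int(v) for v in(lo[0]-pad,lo[1]-pad,hi[0]+pad,hi[1]+pad)]
    m=cv2.inRange(cv2.cvtColor(f["color"],cv2.COLOR_BGR2HSV),(3,110,30),(12,210,220))[y0:y1,x0:x1]
    n,l,st,ce=cv2.connectedComponentsWithStats(m)
    k=1+np.argmax(st[1:,4]); s=st[k]; return lo,hi,"seen",(x0+s[0],y0+s[1]),(x0+s[0]+s[2],y0+s[1]+s[3])
E
python3 - <<'E'
from chk import *
for h in((.656,-.141,.23),(.665,.1785,.23)):
    for n in("scene","side"): print(n,*box(F[n],h))
s=arm.get_state(); print(s["t"],s["eef_pos"],s["ee_rot"])
E
```

```text
scene [(1382.0, 202.4, 222.0), (1019.0, 357.4, 221.7), (1103.0, 308.1, 249.7), (334.0, 167.5, 270.3), (368.0, 302.7, 272.1)]
side [(3884.0, 313.1, 191.4), (607.0, 200.8, 166.5), (355.0, 246.0, 252.1)]
scene [179.3, 196.3] [224.3, 245.7] seen (np.int32(183), np.int32(197)) (np.int32(224), np.int32(235))
side [296.6, 178.2] [329.2, 229.8] seen (np.int32(298), np.int32(178)) (np.int32(331), np.int32(230))
scene [282.1, 229.5] [331.5, 282.6] seen (np.int32(286), np.int32(231)) (np.int32(331), np.int32(269))
side [264.1, 118.1] [291.5, 165.1] seen (np.int32(266), np.int32(119)) (np.int32(295), np.int32(165))
20.25 [0.47623342 0.25492837 0.42258345] [ 3.14098500e+00 -5.71168321e-04 -1.43862339e+00]
```

Request:
step_arm --pt "-0.035 0.02 -0.03 0 0.05" --pt "-0.07 0.04 -0.06 0 0.05" --pt "-0.094 0.058 -0.1 0 0.05" --pt "-0.094 0.058 -0.15 0 0.05" --pt "-0.094 0.058 -0.2 0 0.05" --pt "-0.094 0.058 -0.24 0 0.05" --pt "-0.094 0.058 -0.27 0 0.05" --pt "-0.094 0.058 -0.295 0 0.05" --pt "-0.094 0.058 -0.315 0 0.05" --pt "-0.094 0.058 -0.315 0 0.05" --pt "-0.094 0.058 -0.315 0 0.05" --pt "-0.094 0.058 -0.315 0 0.0" --pt "-0.094 0.058 -0.315 0 0.0" --pt "-0.094 0.058 -0.315 0 0.0" --pt "-0.094 0.058 -0.315 0 0.0" --pt "-0.094 0.058 -0.315 0 0.0" --pt "-0.094 0.058 -0.315 0 0.0" --newtons 40

```text
t: 21.95
eef_pos: [0.3815, 0.3131, 0.1083]
ee_rot: [-3.141, 0.0, -1.438]
force: [-1.4, -0.2, 2.1]
width: 0.0113
gripper_force: 40.0
```

Request:
step_arm --pt "0 0 0.01 0 0.0" --pt "0 0 0.04 0 0.0" --pt "0 0 0.08 0 0.0" --pt "0 0 0.115 0 0.0" --pt "0.005 -0.01 0.135 0 0.0" --pt "0.02 -0.04 0.1415 -0.03 0.0" --pt "0.045 -0.075 0.1415 -0.07 0.0" --pt "0.07 -0.115 0.1415 -0.11 0.0" --pt "0.09 -0.155 0.1415 -0.15 0.0" --pt "0.11 -0.195 0.1415 -0.16 0.0" --pt "0.125 -0.23 0.1415 -0.16 0.0" --pt "0.135 -0.255 0.1415 -0.16 0.0" --pt "0.14 -0.2695 0.1415 -0.16 0.0" --pt "0.14 -0.2695 0.1415 -0.16 0.0" --pt "0.14 -0.2695 0.1415 -0.16 0.0"

```text
t: 23.45
eef_pos: [0.5213, 0.0433, 0.2496]
ee_rot: [3.141, 0.0, -1.599]
force: [0.5, -0.5, -3.1]
width: 0.0117
gripper_force: 40.0
```

```bash
python3 - <<'E'
from cop import *
s=arm.get_state(); print(s["eef_pos"],s["ee_rot"],s["force"],s["width"])
f=grab("wrist"); b=s["eef_pos"]+np.array([0,-.025,.018])
for p in((0,-.055,.004),(-.032,-.055,-.066),(.032,-.055,-.066)): print(p,proj(f,b+p).round(1))
m=cv2.inRange(cv2.cvtColor(f["color"],cv2.COLOR_BGR2HSV),(3,110,30),(12,210,220))[:220]
n,l,st,ce=cv2.connectedComponentsWithStats(m); print([(x.tolist(),c.round(1).tolist()) for x,c in zip(st[1:],ce[1:]) if x[4]>200])
E
```

```text
[0.52126231 0.04327018 0.24955355] [ 3.14102290e+00  9.72096644e-05 -1.59898830e+00] [ 0.49950968 -0.47747771 -3.05438124] 0.011714463191341735
(0, -0.055, 0.004) [253.   95.3]
(-0.032, -0.055, -0.066) [301.8  99.6]
(0.032, -0.055, -0.066) [206.6 102.5]
[([0, 0, 145, 56, 6420], [80.7, 24.3]), ([211, 90, 94, 130, 11045], [257.3, 156.5])]
```

Request:
step_arm --pt "0.03 0 0 0 0.0" --pt "0.06 0.002 0 0 0.0" --pt "0.08 0.002 0 0 0.0" --pt "0.1 0.002 0 0 0.0" --pt "0.12 0.002 0 0 0.0" --pt "0.133 0.002 0 0 0.0" --pt "0.14 0.002 0 0 0.0" --pt "0.14 0.002 0 0 0.0" --pt "0.14 0.002 0 0 0.0"

```text
t: 24.4
eef_pos: [0.6609, 0.046, 0.2495]
ee_rot: [3.141, 0.0, -1.597]
force: [-0.2, -0.7, -2.3]
width: 0.0115
gripper_force: 40.0
```

Request:
step_arm --pt "0 0 -0.01 0 0.0" --pt "0 0 -0.02 0 0.0" --pt "0 0 -0.03 0 0.0" --pt "0 0 -0.036 0 0.0" --pt "0 0 -0.039 0 0.0" --pt "0 0 -0.04 0 0.0" --pt "0 0 -0.04 0 0.0" --pt "0 0 -0.04 0 0.016" --pt "0 0 -0.04 0 0.02" --pt "0 0 -0.04 0 0.03" --pt "0 0 -0.04 0 0.04" --pt "0 0 -0.04 0 0.04"

```text
t: 25.6
eef_pos: [0.6616, 0.0454, 0.2094]
ee_rot: [3.141, -0.0, -1.598]
force: [-1.1, 0.0, 0.3]
width: 0.0373
gripper_force: 0.0
```

Request:
step_arm --pt "0 0 0.02 0 0.04" --pt "0 0 0.06 0 0.04" --pt "0 0 0.11 0 0.04" --pt "0 0 0.16 0 0.05" --pt "-0.04 -0.03 0.18 0.027 0.06" --pt "-0.08 -0.06 0.2 0.027 0.07" --pt "-0.12 -0.09 0.21 0.027 0.08" --pt "-0.16 -0.13 0.21 0.027 0.08" --pt "-0.19 -0.165 0.21 0.027 0.08" --pt "-0.19 -0.165 0.21 0.027 0.08" --pt "-0.19 -0.165 0.21 0.027 0.08" --pt "-0.19 -0.165 0.21 0.027 0.08"

```text
t: 26.8
eef_pos: [0.4718, -0.1194, 0.4196]
ee_rot: [-3.141, 0.0, -1.571]
force: [0.2, 0.1, -0.8]
width: 0.0797
gripper_force: 0.0
```

```bash
python3 - <<'E'
from chk import *
for h in((.656,-.141,.23),(.665,.1785,.23),(.661,.019,.23)):
    for n in("scene","side"): print(n,*box(F[n],h))
s=arm.get_state(); print(s["t"],s["eef_pos"],s["ee_rot"])
cv2.imwrite("pics/t1.png",cv2.resize(F["wrist"]["color"][:240],(800,375)))
hsv=cv2.cvtColor(F["wrist"]["color"],cv2.COLOR_BGR2HSV)
E
```

```text
scene [(1385.0, 202.4, 222.0), (1478.0, 251.7, 238.3), (1499.0, 306.8, 255.5), (376.0, 166.2, 272.5), (256.0, 204.5, 272.8)]
side [(3804.0, 315.6, 196.9)]
scene [179.3, 196.3] [224.3, 245.7] seen (np.int32(183), np.int32(197)) (np.int32(224), np.int32(235))
side [296.6, 178.2] [329.2, 229.8] seen (np.int32(290), np.int32(172)) (np.int32(332), np.int32(230))
scene [282.1, 229.5] [331.5, 282.6] seen (np.int32(286), np.int32(231)) (np.int32(331), np.int32(269))
side [264.1, 118.1] [291.5, 165.1] seen (np.int32(274), np.int32(147)) (np.int32(297), np.int32(171))
scene [228.8, 212.3] [273.9, 263.4] seen (np.int32(230), np.int32(213)) (np.int32(274), np.int32(251))
side [279.6, 146.3] [309.4, 195.5] seen (np.int32(274), np.int32(147)) (np.int32(315), np.int32(201))
26.95 [ 0.47235629 -0.11882285  0.41892969] [ 3.14038853e+00 -8.19971316e-05 -1.56994161e+00]
```

View pics/t1.png

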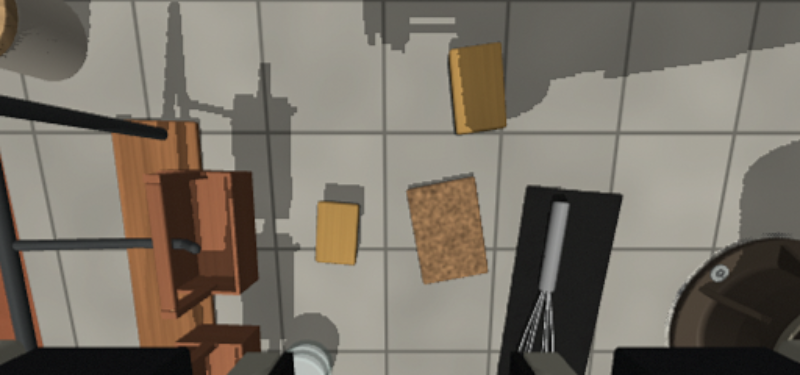

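All three caddies hang at their hooks. The view shows a larger tin at (478,88), a smaller one at (338,232) and the cork mat at (447,229).

```bash
cat > tin.py <<'E'
from h import *
def rects(f,vmax=215):
    hsv=cv2.cvtColor(f["color"],cv2.COLOR_BGR2HSV); out={}
    for nm,lo,hi in(("brass",(15,110,50),(26,255,255)),("cork",(7,60,40),(17,165,235))):
        m=cv2.inRange(hsv,lo,hi); m[vmax:]=0; m=cv2.morphologyEx(cv2.morphologyEx(m,cv2.MORPH_CLOSE,np.ones((5,5))),cv2.MORPH_OPEN,np.ones((3,3)))
        out[nm]=[c for c in cv2.findContours(m,cv2.RETR_EXTERNAL,cv2.CHAIN_APPROX_NONE)[0] if cv2.contourArea(c)>400]
    return out
def meas(f,c,z):
    P=np.array([onz(f,*p,z)[:2] for p in c[:,0].astype(float)+0.0],np.float32)
    (x,y),(a,b),_=r=cv2.minAreaRect(P*1000); B=cv2.boxPoints(r)/1000
    e=[B[1]-B[0],B[2]-B[1]]; l=max(e,key=np.linalg.norm); l=l if l[1]>0 else -l
    return np.round([x/1000,y/1000],4),np.round(sorted((a,b)),1),round(float(np.arctan2(-l[0],l[1])),3)
E
python3 - <<'E'
from tin import *
import pickle
f=pickle.load(open("f3.pkl","rb"))["wrist"]
for k,cs in rects(f).items():
    for c in cs: print(k,cv2.contourArea(c),cv2.boundingRect(c),meas(f,c,.04 if k=="brass" else .012))
E
```

```text
brass 955.5 (202, 129, 28, 40) (array([ 0.5479, -0.127 ]), array([47.6, 71. ]), -0.088)
brass 2498.5 (261, 114, 51, 67) (array([ 0.4182, -0.1286]), array([ 77.6, 111.9]), 0.189)
brass 1733.0 (288, 27, 36, 59) (array([ 0.3903, -0.2814]), array([56.1, 85.4]), 0.131)
cork 1466.5 (432, 153, 80, 62) (array([ 0.0484, -0.0543]), array([ 96.5, 168.3]), -1.202)
cork 2613.0 (260, 113, 52, 69) (array([ 0.4156, -0.1253]), array([ 83.4, 119.3]), 0.189)
cork 9295.5 (71, 77, 96, 138) (array([ 0.7324, -0.1211]), array([161.5, 263.7]), -0.027)
```

Request:
step_arm --pt "-0.02 0.03 -0.03 0 0.08" --pt "-0.03 0.06 -0.06 0 0.08" --pt "-0.03 0.08 -0.08 0 0.08" --pt "-0.03 0.08 -0.08 0 0.08" --pt "-0.03 0.08 -0.08 0 0.08" --pt "-0.03 0.08 -0.08 0 0.08"

```text
t: 27.55
eef_pos: [0.4425, -0.0395, 0.3403]
ee_rot: [-3.141, -0.0, -1.57]
force: [-0.2, 1.0, -0.9]
width: 0.0796
gripper_force: 0.0
```

```bash
python3 - <<'E'
from tin import *
import pickle
f=pickle.load(open("f3.pkl","rb"))["wrist"]; g=grab("wrist"); pickle.dump(g,open("t2.pkl","wb"))
A,B=rects(f),rects(g)
for k,cs in B.items():
    for c in cs: print(k,cv2.contourArea(c),cv2.boundingRect(c),meas(g,c,.04 if k=="brass" else .012))
cen=lambda c:np.array(cv2.minAreaRect(c)[0])
for k in A:
    for c in A[k]:
        for d in B[k]:
            x=tri(f,cen(c),g,cen(d)); r=np.abs(proj(f,x)-cen(c)).max()
            if r<4 and x[0]<.65: print(k,x.round(4),"res",r.round(2))
print(arm.get_state()["eef_pos"])
E
```

```text
brass 1520.5 (171, 77, 33, 51) (array([ 0.5473, -0.1264]), array([47.8, 70.8]), -0.078)
brass 3846.0 (243, 60, 62, 85) (array([ 0.4168, -0.1242]), array([ 76.9, 111.2]), 0.184)
brass 735.5 (277, 0, 42, 22) (array([ 0.3868, -0.2478]), array([25.7, 57.2]), -1.571)
cork 3006.5 (447, 114, 65, 101) (array([ 0.0688, -0.013 ]), array([107.7, 174.7]), 0.228)
cork 3995.5 (242, 60, 64, 86) (array([ 0.4153, -0.1249]), array([ 83.5, 119.3]), 0.19)
cork 19069.0 (0, 8, 126, 207) (array([ 0.756 , -0.0967]), array([180.9, 320.5]), -0.039)
brass [ 0.5483 -0.1272  0.0354] res 0.04
brass [ 0.415  -0.1272  0.0126] res 0.1
brass [ 0.3522 -0.3263 -0.223 ] res 0.93
cork [-0.2808  0.0497 -0.4349] res 2.6
cork [ 0.4146 -0.1274  0.0115] res 0.17
[ 0.44237633 -0.03965754  0.34026959]
```

The tins measure as medium (56 x 85 mm) at (0.390, -0.281), yaw 0.131, and small (48 x 71 mm) at (0.548, -0.127), yaw -0.083. The mat is at (0.4154, -0.1251), yaw 0.19, top at about 12 mm. There is no large tin. Medium goes first.

Request:
step_arm --pt "-0.01 -0.05 0 0.05 0.08" --pt "-0.02 -0.1 -0.02 0.1 0.08" --pt "-0.03 -0.145 -0.05 0.131 0.08" --pt "-0.04 -0.185 -0.09 0.131 0.08" --pt "-0.05 -0.22 -0.13 0.131 0.08" --pt "-0.052 -0.242 -0.17 0.131 0.08" --pt "-0.052 -0.242 -0.21 0.131 0.08" --pt "-0.052 -0.242 -0.25 0.131 0.08" --pt "-0.052 -0.242 -0.285 0.131 0.08" --pt "-0.052 -0.242 -0.31 0.131 0.08" --pt "-0.052 -0.242 -0.325 0.131 0.08" --pt "-0.052 -0.242 -0.328 0.131 0.08" --pt "-0.052 -0.242 -0.328 0.131 0.08" --pt "-0.052 -0.242 -0.328 0.131 0.0" --pt "-0.052 -0.242 -0.328 0.131 0.0" --pt "-0.052 -0.242 -0.328 0.131 0.0" --pt "-0.052 -0.242 -0.328 0.131 0.0" --pt "-0.052 -0.242 -0.328 0.131 0.0" --pt "-0.052 -0.242 -0.328 0.131 0.0" --newtons 25

```text
t: 29.5
eef_pos: [0.3899, -0.2816, 0.0123]
ee_rot: [-3.141, -0.0, -1.44]
force: [-2.2, 1.3, 7.4]
width: 0.0558
gripper_force: 25.0
```

Request:
step_arm --pt "0 0 0.015 0 0.0" --pt "0 0 0.045 0 0.0" --pt "0.003 0.01 0.065 0.01 0.0" --pt "0.01 0.05 0.07 0.03 0.0" --pt "0.017 0.09 0.07 0.05 0.0" --pt "0.022 0.125 0.07 0.059 0.0" --pt "0.0255 0.148 0.065 0.059 0.0" --pt "0.0255 0.1565 0.055 0.059 0.0" --pt "0.0255 0.1565 0.04 0.059 0.0" --pt "0.0255 0.1565 0.028 0.059 0.0" --pt "0.0255 0.1565 0.02 0.059 0.0" --pt "0.0255 0.1565 0.016 0.059 0.0" --pt "0.0255 0.1565 0.014 0.059 0.0" --pt "0.0255 0.1565 0.0135 0.059 0.0" --pt "0.0255 0.1565 0.0135 0.059 0.0" --pt "0.0255 0.1565 0.0135 0.059 0.0"

```text
t: 31.1
eef_pos: [0.4154, -0.1251, 0.0254]
ee_rot: [-3.141, -0.0, -1.381]
force: [-0.4, 0.0, -2.4]
width: 0.0559
gripper_force: 25.0
```

Request:
step_arm --pt "0 0 -0.0008 0 0.0" --pt "0 0 -0.0015 0 0.0" --pt "0 0 -0.0015 0 0.0" --pt "0 0 -0.0015 0 0.06" --pt "0 0 -0.0015 0 0.066" --pt "0 0 -0.0015 0 0.075" --pt "0 0 -0.0015 0 0.08" --pt "0 0 0.02 0 0.08" --pt "0 0 0.06 0 0.08" --pt "0 0 0.11 0 0.08" --pt "0 0 0.16 -0.05 0.08" --pt "0.01 0.02 0.21 -0.1 0.08" --pt "0.02 0.05 0.26 -0.15 0.08" --pt "0.03 0.08 0.31 -0.19 0.08" --pt "0.03 0.1 0.33 -0.19 0.08" --pt "0.03 0.1 0.33 -0.19 0.08" --pt "0.03 0.1 0.33 -0.19 0.08"

```text
t: 32.8
eef_pos: [0.4453, -0.0241, 0.3556]
ee_rot: [-3.14, 0.001, -1.569]
force: [-0.5, 0.3, -0.4]
width: 0.0802
gripper_force: 0.0
```

```bash
cat > m3.py <<'E'
from tin import *
import sys
g=grab("wrist"); B=rects(g)
for c in B["brass"]: print("brass",cv2.boundingRect(c),*[ (z,meas(g,c,z)) for z in (.04,.052,.092)])
for c in B["cork"]: print("cork",cv2.boundingRect(c),meas(g,c,.012))
s=arm.get_state(); print(s["eef_pos"],s["ee_rot"])
E
python3 m3.py
```

```text
brass (175, 67, 33, 50) (0.04, (array([ 0.5472, -0.1264]), array([47.7, 70.7]), -0.091)) (0.052, (array([ 0.5447, -0.1257]), array([46.5, 68.9]), -0.091)) (0.092, (array([ 0.5361, -0.1232]), array([42.5, 62.9]), -0.091))
brass (245, 51, 61, 84) (0.04, (array([ 0.4165, -0.1234]), array([ 77. , 110.9]), 0.185)) (0.052, (array([ 0.4173, -0.1227]), array([ 75. , 108.1]), 0.185)) (0.092, (array([ 0.4197, -0.1205]), array([68.5, 98.8]), 0.185))
cork (445, 103, 67, 112) (array([ 0.0635, -0.003 ]), array([113.6, 198. ]), 0.23)
cork (245, 50, 62, 85) (array([ 0.4152, -0.1249]), array([ 83.3, 119.3]), 0.189)
cork (4, 0, 129, 215) (array([ 0.7486, -0.0863]), array([170. , 342.2]), -0.035)
[ 0.44467731 -0.0247495   0.35451574] [ 3.14091639e+00  3.05762221e-04 -1.56993800e+00]
```

```bash
python3 - <<'E'
from tin import *
g=grab("wrist"); hsv=cv2.cvtColor(g["color"],cv2.COLOR_BGR2HSV)
for p in((.4154,-.1251,.052),(.4154,-.105,.052),(.4255,-.073,.012),(.405,-.177,.012),(.547,-.127,.04)):
    u,v=proj(g,p).astype(int); q=hsv[v-3:v+4,u-3:u+4].reshape(-1,3); print(p,(u,v),np.percentile(q,[5,50,95],axis=0).tolist())
# brass: smooth (low local std) & hue
blur=cv2.GaussianBlur(g["color"],(5,5),0); hb=cv2.cvtColor(blur,cv2.COLOR_BGR2HSV)
m=cv2.inRange(hb,(17,130,60),(26,255,255)); m[215:]=0
for c in cv2.findContours(cv2.morphologyEx(m,cv2.MORPH_OPEN,np.ones((7,7))),cv2.RETR_EXTERNAL,cv2.CHAIN_APPROX_NONE)[0]:
    if cv2.contourArea(c)>400: print(cv2.boundingRect(c),meas(g,c,.052))
E
```

```text
(0.4154, -0.1251, 0.052) (np.int64(276), np.int64(92)) [[18.0, 143.0, 187.0], [18.0, 144.0, 188.0], [19.0, 145.0, 190.0]]
(0.4154, -0.105, 0.052) (np.int64(276), np.int64(106)) [[18.0, 144.0, 185.0], [18.0, 145.0, 187.0], [18.599999999999994, 146.0, 190.0]]
(0.4255, -0.073, 0.012) (np.int64(268), np.int64(127)) [[15.0, 118.0, 135.0], [15.0, 120.0, 149.0], [18.0, 141.79999999999998, 172.79999999999998]]
(0.405, -0.177, 0.012) (np.int64(282), np.int64(59)) [[14.0, 118.0, 83.4], [15.0, 122.0, 101.0], [18.0, 146.0, 184.6]]
(0.547, -0.127, 0.04) (np.int64(189), np.int64(92)) [[18.0, 144.0, 175.0], [18.0, 145.0, 180.0], [19.0, 146.0, 182.0]]
(175, 68, 31, 49) (array([ 0.5444, -0.1257]), array([44.5, 66.6]), -0.074)
(254, 60, 45, 65) (array([ 0.4156, -0.1255]), array([57. , 86.8]), 0.19)
```

The medium tin sits at (0.4156, -0.1255), yaw 0.19, so it is centred and square. The small tin is close to a hung caddy, so I grip it lengthwise with the gripper body along y.

Request:
step_arm --pt "0 0 0 -0.14 0.0876" --pt "0 0 0 -0.28 0.0876" --pt "0 0 0 -0.42 0.0876" --pt "0 0 0 -0.56 0.0876" --pt "0 0 0 -0.7 0.0876" --pt "0 0 0 -0.84 0.0876" --pt "0 0 0 -0.98 0.0876" --pt "0 0 0 -1.12 0.0876" --pt "0 0 0 -1.26 0.0876" --pt "0 0 0 -1.4 0.0876" --pt "0.01 -0.02 0 -1.54 0.0876" --pt "0.03 -0.04 0 -1.656 0.0876" --pt "0.06 -0.07 -0.02 -1.656 0.0876" --pt "0.09 -0.095 -0.05 -1.656 0.0876" --pt "0.1027 -0.102 -0.09 -1.656 0.0876" --pt "0.1027 -0.102 -0.13 -1.656 0.0876" --pt "0.1027 -0.102 -0.17 -1.656 0.0876" --pt "0.1027 -0.102 -0.21 -1.656 0.0876" --pt "0.1027 -0.102 -0.24 -1.656 0.0876" --pt "0.1027 -0.102 -0.24 -1.656 0.0876"

```text
t: 34.9
eef_pos: [0.5434, -0.128, 0.1097]
ee_rot: [-3.14, -0.01, 3.054]
force: [-0.6, 0.2, 0.8]
width: 0.0875
gripper_force: 0.0
```

```bash
python3 -c "
from h import *
s=arm.get_state(); print(s['t'],s['eef_pos'],s['ee_rot'],s['width'])"
```

```text
34.9 [ 0.54337713 -0.1279985   0.10969065] [-3.1404755  -0.01039506  3.05426608] 0.08753181670787558
```

Request:
step_arm --pt "0 0 0 0 0.0876" --pt "0 0 0 0 0.0876" --pt "0 0 0 0 0.0876"

```text
t: 35.2
eef_pos: [0.5488, -0.1271, 0.1169]
ee_rot: [3.141, 0.003, 3.056]
force: [-0.7, -0.3, 0.0]
width: 0.0877
gripper_force: 0.0
```

Request:
step_arm --pt "0 0 -0.02 0 0.0876" --pt "0 0 -0.04 0 0.0876" --pt "0 0 -0.055 0 0.0876" --pt "0 0 -0.07 0 0.0876" --pt "0 0 -0.083 0 0.0876" --pt "0 0 -0.093 0 0.0876" --pt "0 0 -0.1 0 0.0876" --pt "0 0 -0.102 0 0.0876" --pt "0 0 -0.102 0 0.0876" --pt "0 0 -0.102 0 0.0" --pt "0 0 -0.102 0 0.0" --pt "0 0 -0.102 0 0.0" --pt "0 0 -0.102 0 0.0" --pt "0 0 -0.102 0 0.0" --newtons 25

```text
t: 36.6
eef_pos: [0.5481, -0.1269, 0.0135]
ee_rot: [3.141, 0.001, 3.057]
force: [-1.1, 2.1, 4.7]
width: 0.0716
gripper_force: 25.0
```

Request:
step_arm --pt "0 0 0.02 0 0.0" --pt "0 0 0.05 0 0.0" --pt "0 0 0.08 0 0.0" --pt "-0.015 0 0.1 0 0.0" --pt "-0.045 0 0.1 0.07 0.0" --pt "-0.08 0.001 0.1 0.15 0.0" --pt "-0.11 0.0016 0.1 0.22 0.0" --pt "-0.128 0.0016 0.1 0.274 0.0" --pt "-0.132 0.0016 0.09 0.274 0.0" --pt "-0.132 0.0016 0.08 0.274 0.0" --pt "-0.132 0.0016 0.07 0.274 0.0" --pt "-0.132 0.0016 0.063 0.274 0.0" --pt "-0.132 0.0016 0.058 0.274 0.0" --pt "-0.132 0.0016 0.056 0.274 0.0" --pt "-0.132 0.0016 0.056 0.274 0.0" --pt "-0.132 0.0016 0.056 0.274 0.0"

```text
t: 38.2
eef_pos: [0.416, -0.1254, 0.0692]
ee_rot: [-3.142, 0.0, -2.953]
force: [0.1, 0.4, -1.1]
width: 0.072
gripper_force: 25.0
```

Request:
step_arm --pt "0 0 -0.0015 0 0.0" --pt "0 0 -0.003 0 0.0" --pt "0 0 -0.0035 0 0.0" --pt "0 0 -0.004 0 0.0" --pt "0 0 -0.004 0 0.0" --pt "0 0 -0.004 0 0.074" --pt "0 0 -0.004 0 0.078" --pt "0 0 -0.004 0 0.084" --pt "0 0 -0.004 0 0.0876" --pt "0 0 -0.004 0 0.0876" --pt "0 0 0.02 0 0.0876" --pt "0 0 0.06 0 0.0876" --pt "0 0 0.11 0 0.0876" --pt "0 0 0.16 0 0.0876" --pt "0.03 0 0.2 0 0.0876" --pt "0.06 0 0.24 0 0.0876" --pt "0.08 0 0.26 0 0.0876" --pt "0.08 0 0.26 0 0.0876" --pt "0.08 0 0.26 0 0.0876" --pt "0.08 0 0.26 0 0.0876"

```text
t: 40.2
eef_pos: [0.4946, -0.1254, 0.3278]
ee_rot: [3.141, -0.002, -2.953]
force: [-0.7, 0.2, -0.7]
width: 0.0877
gripper_force: 0.0
```

```bash
python3 - <<'E'
from tin import *
g=grab("wrist"); blur=cv2.GaussianBlur(g["color"],(5,5),0); hb=cv2.cvtColor(blur,cv2.COLOR_BGR2HSV)
m=cv2.inRange(hb,(17,130,60),(26,255,255)); m[215:]=0
for c in cv2.findContours(cv2.morphologyEx(m,cv2.MORPH_OPEN,np.ones((7,7))),cv2.RETR_EXTERNAL,cv2.CHAIN_APPROX_NONE)[0]:
    if cv2.contourArea(c)>400: print(cv2.boundingRect(c),meas(g,c,.052),meas(g,c,.092))
print([proj(g,(.4155,-.1252,z)).round(1) for z in(.012,.052,.092)])
from chk import *
for h in((.656,-.141,.23),(.665,.1785,.23),(.661,.019,.23)):
    print("scene",*box(F["scene"],h))
import pickle
f0=pickle.load(open("f0.pkl","rb"))["side"]["color"]; c=F["scene"]["color"]
o=np.zeros((600,800,3),np.uint8); o[:300,:400]=cv2.resize(c[150:300,130:330],(400,300)); o[:300,400:]=cv2.resize(F["side"]["color"][170:320,200:400],(400,300)); o[300:,:400]=cv2.resize(g["color"][:300,50:450],(400,300)); o[300:,400:]=cv2.resize(F["side"]["color"],(400,300))
cv2.imwrite("pics/end.png",o); s=arm.get_state(); print(s["t"],s["eef_pos"])
E
```

```text
(237, 88, 61, 41) (array([ 0.4155, -0.1256]), array([54.6, 86. ]), 0.188) (array([ 0.4163, -0.1269]), array([49.6, 78. ]), 0.188)
[array([266.7, 108.8]), array([267.6, 108.4]), array([268.7, 108. ])]
scene [(1373.0, 202.1, 221.6), (1448.0, 252.0, 238.6), (1481.0, 306.8, 255.4), (318.0, 167.0, 269.2), (413.0, 223.6, 279.6)]
side [(3457.0, 318.6, 199.5)]
scene [179.3, 196.3] [224.3, 245.7] seen (np.int32(183), np.int32(197)) (np.int32(224), np.int32(235))
scene [282.1, 229.5] [331.5, 282.6] seen (np.int32(286), np.int32(231)) (np.int32(331), np.int32(269))
scene [228.8, 212.3] [273.9, 263.4] seen (np.int32(231), np.int32(213)) (np.int32(274), np.int32(251))
40.4 [ 0.49507697 -0.12544377  0.3286309 ]
```

View pics/end.png

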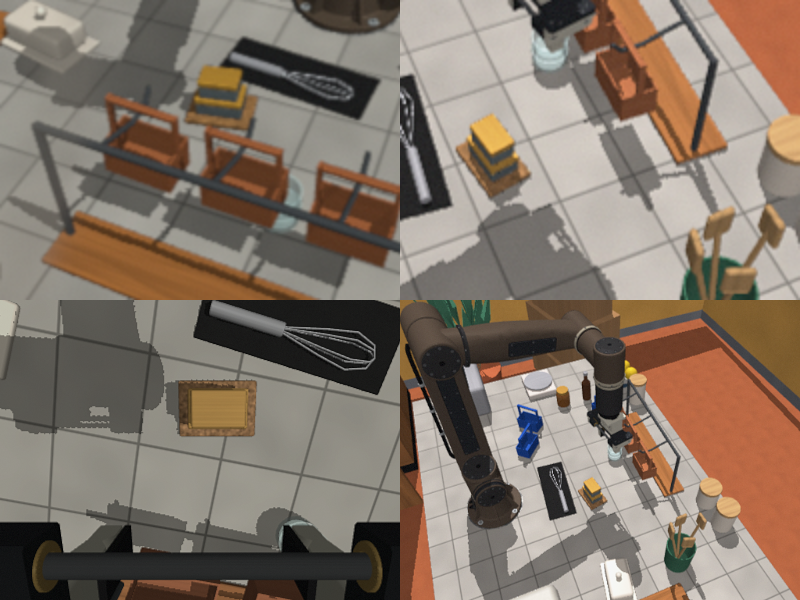

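The final view shows three copper caddies hanging on their own hooks and the small tin on the medium tin, square on the mat. The ramekins are in place, the butter dish is shut, and nothing touches the robot.

```bash
python3 -c "
from station import arm
print(arm.job_done())"
```

```text
the job is handed in; nothing more can be done
None
```

The job is handed in, with no verdict returned: all three copper caddies hang level, each on its own hook, and the two tins present (medium, then small on top; no large one) are stacked square on the cork mat; the only mishap was the first caddy catching its hook tip and tipping before I settled it.

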